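# Work the seized plug out of the ink can

### The arm

A 6-joint arm with a two-finger parallel gripper is mounted at the origin on the work surface. World frame = base frame: x ahead of the robot, y to its left, z up, the work surface at z = 0. Lengths are in mm, angles in rad, forces in N, time in s.
With the tool pointing down it reaches from about 350 to 975 mm from the base axis. Payload 7.1 kg.
Tool frame: the origin (TCP) lies at the very end of the fingers, on their centre line; the grasp point (between the pads) lies 19 mm behind it (ctrl.grip_depth is the distance from the TCP to the grasp point, in mm); x points along the fingers, z is the direction in which the jaws open and shut, and the axes are right-handed (so a half turn about x gives the same grasp; the last joint's range is limited). The gripper opens to 88 mm and grips with 3 to 60 N. Pads are 20 mm wide; open, the fingers measure 115 mm over their backs; the gripper's body (75 mm by 178 mm) begins 61 mm behind the grasp point.
Start: joints at [1.27, 0.423, 1.63, -0, 1.089, -0.019], TCP at [173.771, 600.34, 222.675] pointing down, gripper open.
Joint ranges: [-3, 3], [-0.9, 2.11], [0.09, 2.58], [-1.31, 4.45], [0.11, 2.69], [-2.54, 2.54]. Speed limits (rad/s): [2.39, 2.39, 3.01, 3.14, 3.14, 3.14].

### API

Orientations are given as a rotation vector (axis times angle).
In Python, from workcell import ctrl gives the robot as it stands. The module is installed in compiled form; this text tells all that it offers.
- The arm moves only by the tool send_rows, never from a script. Its argument "rows" is a list of rows, each a list of 4 numbers: the shift along the tool's x, y, z in mm, then the turn about the tool's x in rad. In form: [[x, y, z, turn], ...]. A call has 1 to 10 rows; each row shifts and turns the pose as measured when the row begins, along the tool's axes as they then stand; what a row does not reach is not made up. A row lasts 1/12 s, in which the tool goes at most 41.7 mm and 7.16 degrees, less where a joint would pass 70% of its speed; a pose out of reach is approached as far as the arm can. A call with a gripper value outside its range is refused whole. "fingers" is the opening, from 0 (shut) to 1 (fully open), set as the call begins (left out, the last holds). The fingers move at their own pace and stop on an object; the grip force is fixed at half the most. Time passes only in rows, so rows that do not move let the fingers close. It gives the time, the measured TCP pose, the force and the opening at its end, in the units of the state.
- ctrl.get_obs(): the state, without advancing time (a new reading comes with each control period).
- ctrl.get_image(name): name is "scene" or "top" or "wrist"; returns a dict with "img" (480x640x3 uint8, red, green, blue), "depth" (480x640 float32, mm along the optical axis (not along the pixel's ray), 0 where there is no reading), "mtx" (3x3 intrinsics, pixels), "world_from_camera" (4x4, takes a point from camera to world coordinates). Camera axes: x right, y down, z forward; pixel columns grow to the right and rows downward; lengths in mm; the calibration is good to about 2 mm. The wrist camera is an equidistant fisheye: a pixel r from the principal point sees the ray r / f radians off the axis. A picture is of the moment at which its call begins.
- ctrl.close_job(): hands the job in, once; it reports no verdict.
The state is a dict: "t": time; "qpos": joint angles; "qvel": joint speeds; "joint_torque": joint torques, N m; "ee_pos": TCP position; "orientation": TCP orientation; "ft_force": force on the tool from outside, world axes, zero at the start; "moment": the same for the moment, N m; "width": finger opening in mm.
Only numpy, scipy, OpenCV 4.12 (cv2) and the standard library are available. Lean on these libraries where they do the work, as an engineer would, in place of code of your own. Each camera call takes 0.05 s, during which the arm holds its last target.

### The job

In the print studio, three square ink cans stand in wooden wells. The one whose stopper has a flat T-bar on top is gummed up with dried ink: a straight pull only lifts the whole can, so work the plug out by twisting it back and forth while pulling gently upwards, keeping the can down in its well. Then stand the plug upright, shank down, in the shallow steel tray and let go.

Things in the scene. Friction and masses are not known exactly. Their poses are not given: they have to be found in the camera images.
- plug_bar (a point): Centre of the seized plug's T-bar, 44 mm long (x), 12 thick (y), 24 high (z up). Aluminium, 0.12 kg; grip across the 12 mm. Below: stem 18 mm dia; flange 50 mm dia, 6 thick, its top 26 mm below this point, resting on the neck; shank 34 mm dia, 27 long, in the neck, its foot 59 mm below this point. Stands by itself. The other cans have a round knob (150 mm above the table) and a flat cap.
- can_mouth (a point): Centre of the neck's rim on the can with the T-bar plug, 106 mm above the table when the can is down; moves with the can. Square steel tin 70 x 70 x 86 mm (x, y along its sides, z up), neck 61 mm dia, 12 mm high, about 1 kg, in a plywood well 104 x 104 x 30 mm that stops it turning but not rising. The gummed seal grips all 27 mm of shank with 20 N dry friction.
- can (a joint): Lift of that can in its well, m: 0 down, grows upward; falls back by its own weight. Friction opposes the sliding, so a turning shank (0.4 Nm) hardly resists a pull: raising the plug about 4 mm in each 50 degree twist, one way then the other, leaves the can down; over 7 mm per radian, or without twist, lifts it. The plug turns freely either way.
- tray_in (a point): Centre of the inner floor of the shallow steel tray, 4 mm above the table. The tray is fixed, 150 mm (x, its long side) by 120 mm (y) outside, 18 mm high, walls 4 mm; z up.
Mind the look-alikes: they are no part of the job. Leave any yellow look-alike of the part that bears can_mouth alone.

How it is judged (in metres and radians):
On the way:
1. the plug is clear of the neck and the can is down in its well (distance between plug_bar and can_mouth above 0.062 m and value of joint can below 0.004 m), for 0.1 s.
At the end, for the whole second after the job is handed in: The plug stands still and upright (within 10 degrees) on its shank on the tray's floor, inside the tray's walls, and the can is down in its well (within 4 mm) (x of plug_bar in the frame of tray_in between -0.06 and 0.06 m and y of plug_bar in the frame of tray_in between -0.045 and 0.045 m and z of plug_bar in the frame of tray_in between 0.052 and 0.066 m and angle between plug_bar's own z axis and vertical below 0.17 rad and linear speed of plug below 0.02 m/s and value of joint can below 0.004 m); the robot touches nothing.
It fails at once if the can is lifted more than 12 mm in its well (value of joint can above 0.012 m).
It also fails if it takes over 61 s, if anything falls off the work surface, if the arm or the gripper's body presses on something with over 40 N, if the wrist force passes 120 N, or if a joint passes its speed limit or range.

## Working session

There is one attempt and no reset: what is moved stays moved. The work goes in short steps, Python scripts to look and compute and a tool call to move; the robot and the scene stay as the last step left them, time stands still between calls to the robot, and variables do not carry over. Pictures are saved under pics/ and viewed, and the job is handed in when it is done.

Besides the shell and the picture viewer there is one more tool, called in YAML: its name, and indented under it one key for each argument. send_rows: Moves the arm, as the interface text tells. Its arguments: {"type":"object","properties":{"rows":{"type":"array"},"fingers":{"type":"number"}},"required":["rows"]}

```bash
mkdir -p pics
python3 - <<'E'
from workcell import ctrl
import cv2,numpy as np
print(ctrl.get_obs())
for n in("scene","top"):
    d=ctrl.get_image(n); cv2.imwrite(f"pics/{n}0.png",d["img"][:,:,::-1]); np.savez(f"{n}0.npz",**d)
    print(n,d["mtx"].tolist(),d["world_from_camera"].round(3).tolist())
E
```

```text
{'t': 0.0, 'qpos': array([ 1.27001576e+00,  4.23792547e-01,  1.63066448e+00, -1.40976507e-05,
        1.08857056e+00, -1.90078462e-02]), 'qvel': array([ 4.49608486e-05,  4.87097479e-04,  3.83124112e-04,  1.22901238e-03,
        7.02444084e-04, -1.91677798e-03]), 'joint_torque': array([ 4.40303207e-03, -5.44618857e+01, -2.73676014e+01,  6.45038788e-02,
        2.28476065e-02, -1.22327438e-04]), 'ee_pos': array([173.61325131, 599.85017944, 221.94186325]), 'orientation': array([-1.00004683,  1.33060335,  0.99863254]), 'ft_force': array([-0.33953169, -0.4809566 ,  0.51292925]), 'moment': array([0.02258295, 0.01574426, 0.01195202]), 'width': 87.81239311862157}
scene [[512.8563645337769, 0.0, 311.64219890418], [0.0, 512.8563645337769, 238.54962694748414], [0.0, 0.0, 1.0]] [[-0.872, 0.309, -0.38, 948.497], [0.489, 0.564, -0.665, 592.338], [0.009, -0.766, -0.643, 778.615], [0.0, 0.0, 0.0, 1.0]]
top [[588.4390290982637, 0.0, 317.6396497155253], [0.0, 588.4390290982637, 235.15922358829656], [0.0, 0.0, 1.0]] [[-0.028, -0.993, 0.115, 372.004], [-1.0, 0.028, 0.004, -89.616], [-0.007, -0.115, -0.993, 1488.678], [0.0, 0.0, 0.0, 1.0]]
```

View pics/scene0.png

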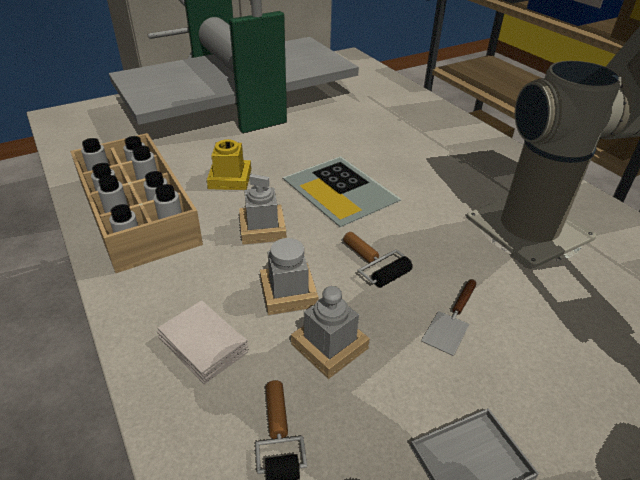

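View pics/top0.png

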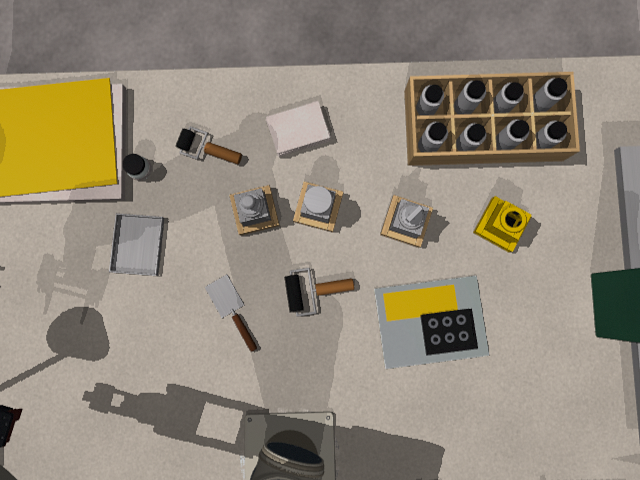

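The candidates are the round-knob can (top image 254,203), the flat-cap can (319,200), the T-bar can (411,214; scene 262,190) and a yellow open can (513,218). The T-bar can fits the description. I'll confirm it in a crop.

```bash
cat > h.py <<'E'
import numpy as np
def load(n): return dict(np.load(n))
def cloud(d):
    z=d["depth"];K=d["mtx"];v,u=np.mgrid[:z.shape[0],:z.shape[1]]
    p=np.stack([(u-K[0,2])/K[0,0]*z,(v-K[1,2])/K[1,1]*z,z,np.ones_like(z)],-1)@d["world_from_camera"].T
    p=p[...,:3]; p[z==0]=np.nan; return p
E
python3 - <<'E'
from h import *; import cv2
t=load("top0.npz");s=load("scene0.npz")
a=cv2.resize(t["img"][170:270,360:460],(400,400),interpolation=2);b=cv2.resize(s["img"][160:260,210:310],(400,400),interpolation=2)
cv2.imwrite("pics/crop.png",np.hstack([a,b])[:,:,::-1])
for n,d,(u0,u1,v0,v1) in(("top",t,(375,440,185,255)),("scene",s,(230,295,165,250))):
    P=cloud(d)[v0:v1,u0:u1].reshape(-1,3)
    for lo,hi in((-5,8),(22,36),(85,97),(100,112),(109,122),(130,175)):
        q=P[(P[:,2]>lo)&(P[:,2]<hi)]
        if len(q)>4:
            r=cv2.minAreaRect(q[:,:2].astype(np.float32)); print(n,lo,hi,len(q),q.mean(0).round(1),np.percentile(q[:,2],[5,50,95]).round(1),r)
P=cloud(t)[205:285,100:175].reshape(-1,3)
for lo,hi in((-3,2),(2,9),(13,25)):
    q=P[(P[:,2]>lo)&(P[:,2]<hi)];print("tray",lo,len(q),np.median(q[:,2]),cv2.minAreaRect(q[:,:2].astype(np.float32)))
E
```

```text
top -5 8 2513 [ 5.819e+02 -3.142e+02 -1.000e-01] [-4.2 -0.3  4.9] ((579.37890625, -313.675048828125), (165.61700439453125, 180.16307067871094), 87.88658905029297)
top 22 36 675 [ 563.3 -298.7   29.2] [23.7 29.2 34.5] ((571.7196655273438, -307.79278564453125), (104.8113784790039, 104.40676879882812), 69.75867462158203)
top 85 97 311 [ 568.5 -304.3   92.5] [88.1 92.8 96.5] ((571.9885864257812, -307.59625244140625), (70.4456558227539, 70.99284362792969), 70.06029510498047)
top 100 112 273 [ 569.4 -304.8  107. ] [101.4 107.4 111.3] ((572.955078125, -305.6533508300781), (63.18791580200195, 62.28232955932617), 75.6226577758789)
top 109 122 204 [ 569.8 -305.4  112.5] [109.3 112.4 117.1] ((570.6841430664062, -306.190185546875), (49.76707077026367, 48.84196472167969), 58.00492477416992)
top 130 175 115 [ 570.8 -306.7  148. ] [141.1 148.8 153.4] ((572.0737915039062, -308.06756591796875), (11.454909324645996, 44.61188888549805), 43.18837356567383)
scene -5 8 2575 [ 523.3 -397.5   -0.7] [-3.7 -1.1  4.5] ((531.4348754882812, -403.99932861328125), (373.0150451660156, 170.60845947265625), 62.192722
[... 517 characters left out ...]
252.9  114.3] [109.4 111.8 121.9] ((596.968505859375, -205.76754760742188), (247.20375061035156, 49.226993560791016), 77.3558578491211)
scene 130 175 186 [ 575.5 -301.5  142.1] [131.3 143.3 150. ] ((574.7612915039062, -303.5158996582031), (14.676149368286133, 43.91688919067383), 40.979347229003906)
tray -3 2524 -0.2451722447647171 ((535.1840209960938, 377.91998291015625), (208.1538543701172, 191.86770629882812), 0.023499516770243645)
tray 2 2039 4.144284904589085 ((534.0252685546875, 376.1552734375), (206.5862579345703, 190.91949462890625), 0.11513596773147583)
tray 13 352 16.792832918878503 ((533.2474975585938, 375.43206787109375), (122.2432861328125, 150.35992431640625), 84.22261810302734)
```

View pics/crop.png

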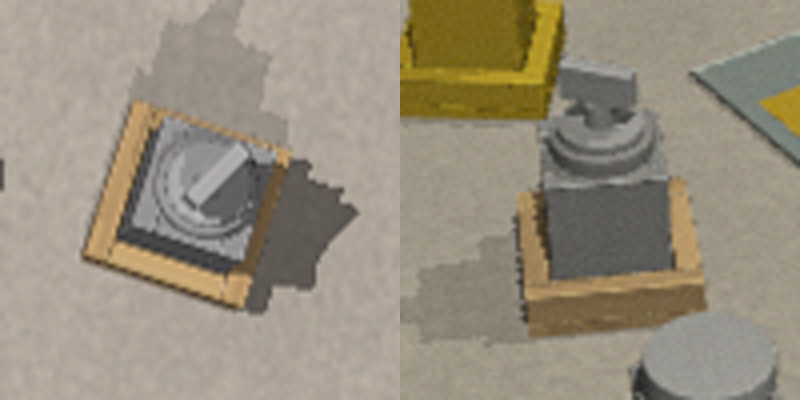

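The crop confirms it: the flat T-bar plug sits in the grey can, clear of the yellow open one, with the bar running along about (1,-1) in the world. Next I'll work out the approach in tool axes.

```bash
cat >> h.py <<'E'
from scipy.spatial.transform import Rotation as R
def tool(o): return R.from_rotvec(o["orientation"]).as_matrix()
def to(o,target): return (tool(o).T@(np.array(target)-o["ee_pos"])).round(1)
def yaw(o): 
    z=tool(o)[:,2]; return np.degrees(np.arctan2(z[1],z[0]))
E
python3 - <<'E'
from workcell import ctrl
from h import *
o=ctrl.get_obs();print(tool(o).round(3),yaw(o),to(o,[572,-307.5,230]),np.degrees(o["qpos"][[0,5]]))
E
```

```text
[[-0.    -0.961  0.278]
 [-0.001  0.278  0.961]
 [-1.     0.    -0.001]] 73.85473561815104 [  -7.  -635.  -760.8] [72.76585911 -1.08949018]
```

send_rows:
  rows:
    - [-1,-25,-30,0]
    - [-1,-25,-30,0]
    - [-1,-25,-30,0]
    - [-1,-25,-30,0]
    - [-1,-25,-30,0]
    - [-1,-25,-30,0]
    - [0,-25,-30,0]
    - [0,-25,-30,0]
    - [0,-25,-30,0]
    - [0,-25,-30,0]
  fingers: 1

```text
t: 0.93
ee_pos: [331.8, 232.8, 224.7]
orientation: [-1.009, 1.328, 1.008]
ft_force: [0.8, 0.2, 0.0]
width: 87.9
```

Run:
```python
from workcell import ctrl
from h import *
o=ctrl.get_obs();print(o["t"],o["ee_pos"],yaw(o),to(o,[572,-307.5,230]))
```

```text
0.9333 [331.83431023 232.83937357 224.66418555] 74.54278223310418 [  -4.8 -375.5 -456.8]
```

send_rows:
  rows:
    - [-1,-25,-30,0]
    - [-1,-25,-30,0]
    - [-1,-25,-30,0]
    - [-1,-25,-30,0]
    - [-1,-25,-30,0]
    - [-1,-25,-30,0]
    - [0,-25,-30,0]
    - [0,-25,-30,0]
    - [0,-25,-30,0]
    - [0,-25,-30,0]

```text
t: 1.77
ee_pos: [494.4, -143.4, 231.2]
orientation: [-1.008, 1.327, 1.008]
ft_force: [0.4, -0.3, -0.1]
width: 87.7
```

send_rows:
  rows:
    - [0,-25,-30,0]
    - [0,-25,-30,0]
    - [0,-25,-30,0]
    - [0,-25,-30,0]
    - [0,0,0,0.12]
    - [0,0,0,0.12]
    - [0,0,0,0.12]
    - [0,0,0,0.12]
    - [0,0,0,0.06]
    - [0,0,0,0]

```text
t: 2.6
ee_pos: [560.1, -304.2, 225.2]
orientation: [-0.57, 1.5, 0.574]
ft_force: [0.1, 0.1, 0.3]
width: 87.7
```

Run:
```python
from workcell import ctrl
from h import *
import cv2
o=ctrl.get_obs();print(o["t"],o["ee_pos"],yaw(o),to(o,[572,-307.5,200]),o["qpos"])
d=ctrl.get_image("wrist");cv2.imwrite("pics/w1.png",d["img"][:,:,::-1]);np.savez("w1.npz",**d);print(d["mtx"],d["world_from_camera"].round(3))
d=ctrl.get_image("scene");cv2.imwrite("pics/s1.png",d["img"][:,:,::-1])
```

```text
2.6 [ 560.11863876 -304.22635635  225.24566513] 41.8344711143542 [ 25.2 -10.5   6.8] [-0.51472657  0.44115455  1.59462675 -0.0034669   1.11158786 -1.24331947]
[[371.64829954   0.         320.25197277]
 [  0.         371.64829954 241.40739824]
 [  0.           0.           1.        ]] [[ 7.45000e-01  6.41000e-01  1.87000e-01  5.08392e+02]
 [ 6.67000e-01 -7.13000e-01 -2.16000e-01 -2.43854e+02]
 [-6.00000e-03  2.86000e-01 -9.58000e-01  3.87042e+02]
 [ 0.00000e+00  0.00000e+00  0.00000e+00  1.00000e+00]]
```

View pics/w1.png

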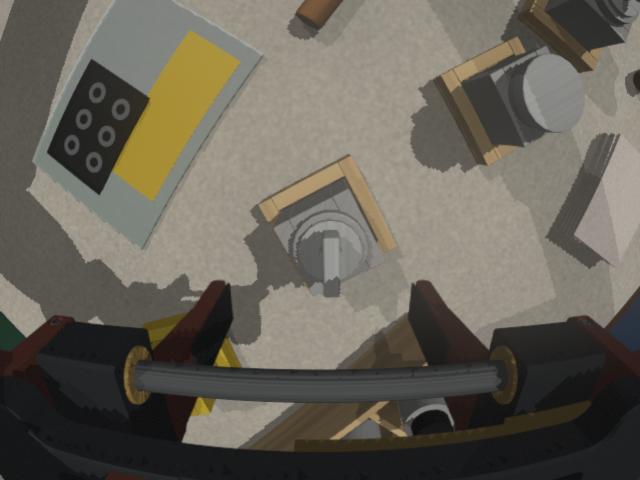

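The wrist view shows the T-bar at about (331,263), nearly parallel to the pads and between the fingers. I'll refine its position from this depth image.

Run:
```python
from workcell import ctrl
from h import *
import cv2
d=load("w1.npz");K=d["mtx"];z=d["depth"];v,u=np.mgrid[:480,:640]
x=u-K[0,2];y=v-K[1,2];r=np.hypot(x,y);th=r/K[0,0];k=np.tan(th)/np.maximum(r,1e-6)
P=(np.stack([x*k*z,y*k*z,z,np.ones_like(z)],-1)@d["world_from_camera"].T)[...,:3]
Q=P[205:300,285:380].reshape(-1,3)
for lo,hi in((85,97),(109,120),(140,156)):
    q=Q[(Q[:,2]>lo)&(Q[:,2]<hi)];print(lo,len(q),np.median(q[:,2]),cv2.minAreaRect(q[:,:2].astype(np.float32)))
o=ctrl.get_obs();print(to(o,[572,-307.5,200]),yaw(o))
```

```text
85 1794 93.31238504258195 ((573.0196533203125, -307.1183776855469), (70.82587432861328, 70.71653747558594), 69.0856704711914)
109 2037 111.37047822780801 ((572.4926147460938, -306.3615417480469), (48.90442657470703, 48.23561096191406), 42.99235153198242)
140 1062 149.0626094290672 ((572.71337890625, -306.86865234375), (11.586943626403809, 44.235477447509766), 42.682579040527344)
[ 25.3 -10.6   6.6] 42.11067416469353
```

send_rows:
  rows:
    - [0,-10.6,7.4,0]
    - [25,0,0,0]
    - [25,0,0,0]
    - [10,0,0,0]
    - [0,0,0,0]

```text
t: 3.12
ee_pos: [574.0, -307.1, 165.2]
orientation: [-0.585, 1.494, 0.584]
ft_force: [0.0, 0.5, 0.0]
width: 88.0
```

Run:
```python
from workcell import ctrl
from h import *
o=ctrl.get_obs();print(o["ee_pos"],to(o,[572.7,-307,128]),yaw(o),tool(o)[:,0])
```

```text
[ 573.98291934 -307.13663991  165.15059591] [37.2  0.9 -0.7] 42.778956542996795 [-0.00324925 -0.00171463 -0.99999325]
```

send_rows:
  rows:
    - [14,0.9,-0.7,0]
    - [14,0,0,0]
    - [9,0,0,0]
    - [0,0,0,0]

```text
t: 3.45
ee_pos: [573.6, -307.3, 128.6]
orientation: [-0.588, 1.493, 0.586]
ft_force: [-0.9, -0.1, -0.2]
width: 87.6
```

Run:
```python
from workcell import ctrl
from h import *
o=ctrl.get_obs();print(o["ee_pos"],to(o,[572.7,-307,128]),yaw(o),tool(o)[:,0])
```

```text
[ 573.64817147 -307.25947214  128.57604054] [ 0.6  0.8 -0.5] 42.99606659637032 [-0.00171985 -0.0026096  -0.99999512]
```

send_rows:
  rows:
    - [0.3,0.8,-0.5,0]
    - [0,0,0,0]
    - [0,0,0,0]
    - [0,0,0,0]
    - [0,0,0,0]
    - [0,0,0,0]
    - [0,0,0,0]
  fingers: 0

```text
t: 4.03
ee_pos: [574.4, -308.0, 131.7]
orientation: [-0.591, 1.49, 0.583]
ft_force: [-0.1, 0.1, 0.2]
width: 44.9
```

Run:
```python
from workcell import ctrl
from h import *
o=ctrl.get_obs();print(o["ee_pos"],o["ft_force"],o["moment"],o["width"],yaw(o),o["qpos"])
```

```text
[ 574.37526084 -307.99017975  131.65243472] [-0.12837198  0.0648754   0.17240071] [-0.02380144  0.0203896   0.01295279] 44.862358697952814 43.031389017817695 [-0.50899237  0.56640702  1.6285493  -0.00381809  0.94242677 -1.25779801]
```

The pose creeps up during idle rows, so I'll cancel that drift while the fingers close.

send_rows:
  rows:
    - [2.5,0.5,-1.0,0]
    - [0.4,0.1,-0.1,0]
    - [0.4,0,0,0]
    - [0.4,0,0,0]

```text
t: 4.37
ee_pos: [573.3, -308.5, 128.1]
orientation: [-0.592, 1.489, 0.583]
ft_force: [1.6, -0.0, -0.5]
width: 18.0
```

Run:
```python
from workcell import ctrl
from h import *
o=ctrl.get_obs();print(o["ee_pos"],o["width"],to(o,[572.7,-307,128]),yaw(o))
```

```text
[ 573.29708851 -308.49298651  128.13779444] 17.971738455303903 [0.1 1.5 0.6] 43.034640154353895
```

send_rows:
  rows:
    - [0.2,1.2,0.3,0]
    - [0.2,0,0,0]

```text
t: 4.53
ee_pos: [572.8, -307.6, 127.8]
orientation: [-0.593, 1.489, 0.582]
ft_force: [-0.9, 0.8, 4.9]
width: 11.7
```

Run:
```python
from workcell import ctrl
from h import *
o=ctrl.get_obs();print(o["ee_pos"],o["ft_force"],o["moment"],o["width"],to(o,[572.7,-307,128]),yaw(o))
```

```text
[ 572.76724307 -307.63489089  127.8030467 ] [-0.9178767   0.76613332  4.85562894] [0.06395425 0.23959929 0.06930177] 11.664978632127454 [-0.2  0.5  0.4] 43.043617685992345
```

Gripped at 11.7 mm, which is the bar and not the 18 mm stem. I'll start with a twist and no lift, to see how the arm follows.

send_rows:
  rows:
    - [0.1,0,0,0.1]
    - [0.1,0,0,0.12]
    - [0.1,0,0,0.12]
    - [0.1,0,0,0.12]

```text
t: 4.87
ee_pos: [572.7, -307.8, 127.9]
orientation: [-0.224, 1.558, 0.213]
ft_force: [0.3, 0.1, 0.6]
width: 11.8
```

```bash
cat > st.py <<'E'
from workcell import ctrl
from h import *
o=ctrl.get_obs();print(o["t"],o["ee_pos"].round(1),o["ft_force"].round(1),o["moment"].round(2),round(o["width"],1),"yaw",round(yaw(o),1),"tilt",tool(o)[:2,0].round(3),"to",to(o,[572.7,-307,128]),o["qpos"][5])
E
python3 st.py
```

```text
4.8667 [ 572.7 -307.8  127.9] [0.3 0.1 0.6] [-0.16  0.11  0.4 ] 11.8 yaw 16.0 tilt [ 0.003 -0.007] to [-0.1  0.8  0.2] -0.7844964931644028
```

send_rows:
  rows:
    - [0.1,0,0,-0.12]
    - [-0.3,0,0,-0.12]
    - [-0.3,0,0,-0.12]
    - [-0.3,0,0,-0.12]
    - [-0.3,0,0,-0.12]
    - [-0.3,0,0,-0.12]
    - [-0.3,0,0,-0.12]
    - [0,0,0,-0.12]

```text
t: 5.53
ee_pos: [572.9, -307.4, 128.0]
orientation: [-0.979, 1.342, 0.968]
ft_force: [-0.5, -0.6, 1.0]
width: 12.1
```

```bash
python3 st.py
```

```text
5.5333 [ 572.9 -307.4  128. ] [-0.5 -0.6  1. ] [-0.2  -0.13 -0.33] 12.1 yaw 71.9 tilt [ 0.004 -0.005] to [0.  0.3 0.4] -1.7625778034439903
```

send_rows:
  rows:
    - [0,0,0,0.12]
    - [-0.7,0,0,0.12]
    - [-0.7,0,0,0.12]
    - [-0.7,0,0,0.12]
    - [-0.7,0,0,0.12]
    - [-0.7,0,0,0.12]
    - [-0.7,0,0,0.12]
    - [0,0,0,0.12]

```text
t: 6.2
ee_pos: [572.5, -307.6, 129.1]
orientation: [-0.224, 1.558, 0.213]
ft_force: [1.9, -0.4, 1.4]
width: 11.8
```

```bash
python3 st.py
```

```text
6.2 [ 572.5 -307.6  129.1] [ 1.9 -0.4  1.4] [-0.12 -0.15  0.33] 11.8 yaw 16.0 tilt [ 0.002 -0.007] to [1.1 0.5 0.3] -0.7839587631346969
```

send_rows:
  rows:
    - [0,0,0,-0.12]
    - [-1.1,0,0,-0.12]
    - [-1.1,0,0,-0.12]
    - [-1.1,0,0,-0.12]
    - [-1.1,0,0,-0.12]
    - [-1.1,0,0,-0.12]
    - [-1.1,0,0,-0.12]
    - [0,0,0,-0.12]

```text
t: 6.87
ee_pos: [572.9, -307.2, 131.2]
orientation: [-0.978, 1.343, 0.969]
ft_force: [-0.2, -1.3, 1.2]
width: 11.6
```

```bash
python3 st.py
```

```text
6.8667 [ 572.9 -307.2  131.2] [-0.2 -1.3  1.2] [-0.33 -0.16 -0.31] 11.6 yaw 71.9 tilt [ 0.003 -0.005] to [3.2 0.3 0.1] -1.7620797124388121
```

send_rows:
  rows:
    - [0,0,0,0.12]
    - [-1.5,0,0,0.12]
    - [-1.5,0,0,0.12]
    - [-1.5,0,0,0.12]
    - [-1.5,0,0,0.12]
    - [-1.5,0,0,0.12]
    - [-1.5,0,0,0.12]
    - [0,0,0,0.12]

```text
t: 7.53
ee_pos: [572.4, -307.7, 134.3]
orientation: [-0.224, 1.56, 0.213]
ft_force: [1.2, -1.1, 3.2]
width: 12.1
```

```bash
python3 st.py
python3 - <<'E'
from workcell import ctrl
import cv2
d=ctrl.get_image("scene")["img"][130:260,190:360]
cv2.imwrite("pics/s2.png",cv2.resize(d,None,fx=4,fy=4,interpolation=2)[:,:,::-1])
E
```

```text
7.5333 [ 572.4 -307.7  134.3] [ 1.2 -1.1  3.2] [-0.18 -0.31  0.33] 12.1 yaw 15.9 tilt [ 0.001 -0.007] to [6.3 0.6 0.5] -0.7834677939330987
```

View pics/s2.png

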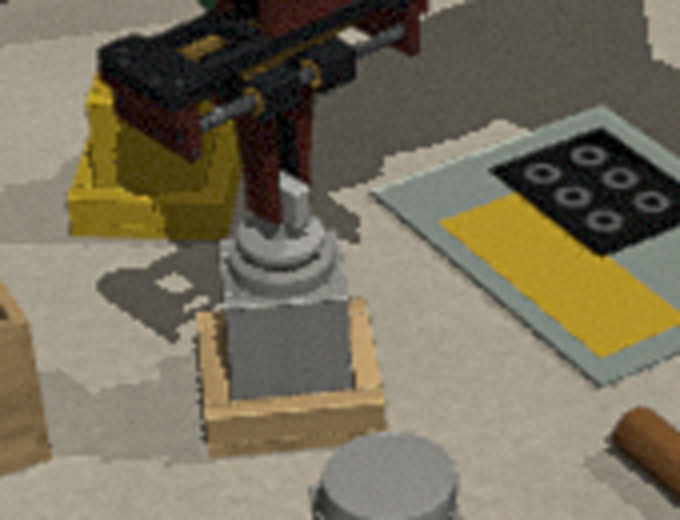

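The can (crop 290,345) is still down in its well, and a gap has opened under the flange at (280,262). I'll continue at the same rate.

send_rows:
  rows:
    - [0,0,0,-0.12]
    - [-1.5,0,0,-0.12]
    - [-1.5,0,0,-0.12]
    - [-1.5,0,0,-0.12]
    - [-1.5,0,0,-0.12]
    - [-1.5,0,0,-0.12]
    - [-1.5,0,0,-0.12]
    - [0,0,0,-0.12]

```text
t: 8.25
ee_pos: [572.7, -307.0, 137.7]
orientation: [-0.988, 1.338, 0.981]
ft_force: [0.9, -1.6, 2.5]
width: 11.4
```

send_rows:
  rows:
    - [0,0,0,0.12]
    - [-1.5,0,0,0.12]
    - [-1.5,0,0,0.12]
    - [-1.5,0,0,0.12]
    - [-1.5,0,0,0.12]
    - [-1.5,0,0,0.12]
    - [-1.5,0,0,0.12]
    - [0,0,0,0.12]

```text
t: 8.92
ee_pos: [572.3, -307.6, 141.0]
orientation: [-0.252, 1.557, 0.243]
ft_force: [2.9, -0.8, 1.6]
width: 11.7
```

```bash
cat > can.py <<'E'
from workcell import ctrl
from h import *
import cv2,sys
for n in("scene","top"):
    d=ctrl.get_image(n);P=cloud(d);P0=cloud(load(n+"0.npz"))
    def f(P):
        q=P.reshape(-1,3);c,s=np.cos(np.radians(70)),np.sin(np.radians(70));a=q[:,:2]-[572.5,-307];u=a@[c,s];v=a@[-s,c]
        m=(abs(u)<34)&(abs(v)<34)&(np.hypot(u,v)>33)&(q[:,2]>70)&(q[:,2]<112);return m.sum(),np.median(q[m,2]).round(1)
    print(n,"can top before/now",f(P0),f(P))
    if n=="scene": cv2.imwrite(f"pics/{sys.argv[1]}.png",cv2.resize(d["img"][130:260,190:360],None,fx=4,fy=4,interpolation=2)[:,:,::-1])
E
python3 st.py; python3 can.py s3
```

```text
8.9167 [ 572.3 -307.6  141. ] [ 2.9 -0.8  1.6] [-0.22 -0.33  0.29] 11.7 yaw 18.1 tilt [ 0.    -0.006] to [13.   0.5  0.6] -0.8211958774491928
scene can top before/now (np.int64(132), np.float64(92.5)) (np.int64(123), np.float64(92.6))
top can top before/now (np.int64(202), np.float64(92.8)) (np.int64(0), np.float64(nan))
  return _methods._mean(a, axis=axis, dtype=dtype,
  ret = ret.dtype.type(ret / rcount)
```

View pics/s3.png

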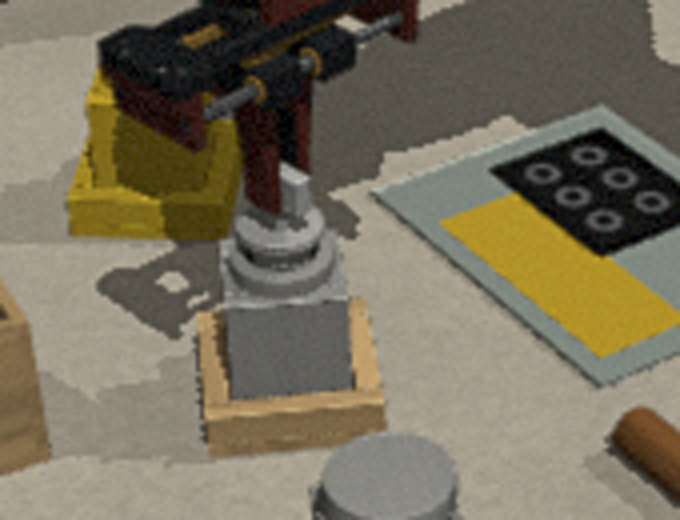

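The can top reads 92.6 mm, unchanged, and the shank is showing at (285,255). I'll do three more twists.

send_rows:
  rows:
    - [0,0,0,-0.12]
    - [-1.5,0,0,-0.12]
    - [-1.5,0,0,-0.12]
    - [-1.5,0,0,-0.12]
    - [-1.5,0,0,-0.12]
    - [-1.5,0,0,-0.12]
    - [-1.5,0,0,-0.12]
    - [0,0,0,-0.12]

```text
t: 9.68
ee_pos: [572.4, -307.0, 144.9]
orientation: [-1.029, 1.316, 1.024]
ft_force: [1.8, -2.0, 1.5]
width: 11.8
```

send_rows:
  rows:
    - [0,0,0,0.12]
    - [-1.5,0,0,0.12]
    - [-1.5,0,0,0.12]
    - [-1.5,0,0,0.12]
    - [-1.5,0,0,0.12]
    - [-1.5,0,0,0.12]
    - [-1.5,0,0,0.12]
    - [0,0,0,0.12]

```text
t: 10.35
ee_pos: [572.2, -307.5, 148.8]
orientation: [-0.314, 1.548, 0.308]
ft_force: [1.4, -0.8, 2.5]
width: 12.1
```

send_rows:
  rows:
    - [0,0,0,-0.12]
    - [-1.5,0,0,-0.12]
    - [-1.5,0,0,-0.12]
    - [-1.5,0,0,-0.12]
    - [-1.5,0,0,-0.12]
    - [-1.5,0,0,-0.12]
    - [-1.5,0,0,-0.12]
    - [0,0,0,-0.12]

```text
t: 11.02
ee_pos: [571.0, -306.3, 153.3]
orientation: [-1.074, 1.291, 1.075]
ft_force: [-0.1, 0.5, -1.0]
width: 11.5
```

```bash
python3 st.py; python3 can.py s4 2>/dev/null
```

```text
11.0167 [ 571.  -306.3  153.3] [-0.1  0.5 -1. ] [-0.    0.04  0.01] 11.5 yaw 79.6 tilt [-0.002 -0.001] to [25.3 -1.8 -0.4] -1.8988391064693158
scene can top before/now (np.int64(132), np.float64(92.5)) (np.int64(133), np.float64(92.7))
top can top before/now (np.int64(202), np.float64(92.8)) (np.int64(0), np.float64(nan))
```

View pics/s4.png

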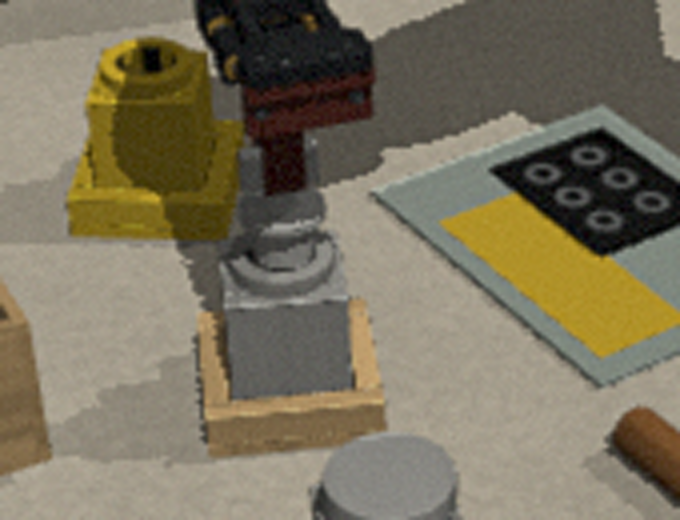

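The wrist load and moment have dropped to about zero, so the plug is nearly out, and the can is down. I'll do one more twisting lift and then rise.

send_rows:
  rows:
    - [0,0,0,0.12]
    - [-0.8,0,0,0.12]
    - [-0.8,0,0,0.12]
    - [-0.8,0,0,0.12]
    - [-0.8,0,0,0.12]
    - [-0.8,0,0,0.12]
    - [-0.8,0,0,0.12]
    - [-0.8,0,0,0.12]

```text
t: 11.78
ee_pos: [568.5, -305.0, 157.3]
orientation: [-0.301, 1.556, 0.307]
ft_force: [-0.5, 0.1, -1.2]
width: 11.5
```

```bash
python3 st.py; python3 can.py s5 2>/dev/null
```

```text
11.7833 [ 568.5 -305.   157.3] [-0.5  0.1 -1.2] [-0.06  0.06 -0.04] 11.5 yaw 22.2 tilt [-0.007  0.002] to [29.3 -3.5  3.3] -0.8963178424617328
scene can top before/now (np.int64(132), np.float64(92.5)) (np.int64(115), np.float64(92.5))
top can top before/now (np.int64(202), np.float64(92.8)) (np.int64(0), np.float64(nan))
```

View pics/s5.png

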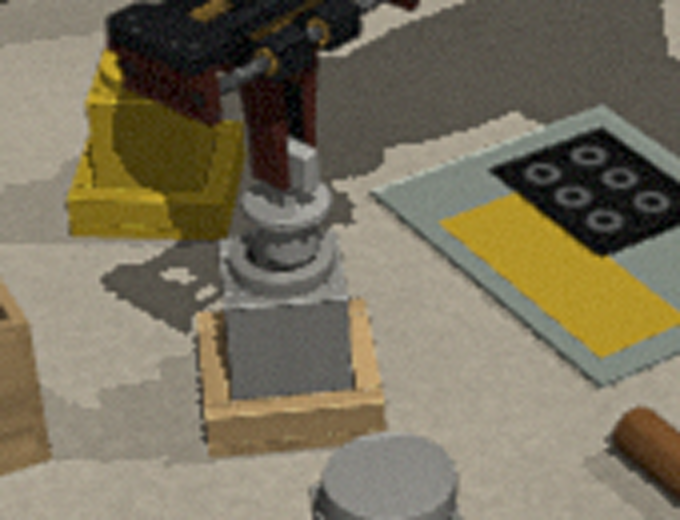

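The force now equals the plug's weight, so it is free and the can is down. Raising it.

send_rows:
  rows:
    - [-4,0,0,0]
    - [-6,0,0,0]
    - [-10,0,0,0]
    - [-20,0,0,0]
    - [-25,0,0,0]
    - [-25,0,0,0]
    - [-15,0,0,0]
    - [0,0,0,0]

```text
t: 12.55
ee_pos: [568.2, -304.7, 270.0]
orientation: [-0.318, 1.555, 0.327]
ft_force: [1.1, 0.3, 0.2]
width: 11.7
```

```bash
python3 st.py; python3 can.py s6 2>/dev/null
python3 - <<'E'
from workcell import ctrl
from h import *
o=ctrl.get_obs();print(to(o,[533.2,375.4,260]),o["qpos"])
E
```

```text
12.55 [ 568.2 -304.7  270. ] [1.1 0.3 0.2] [-0.09 -0.01 -0.01] 11.7 yaw 23.5 tilt [-0.009  0.004] to [141.9  -4.9   4.2] -0.9202820126427012
scene can top before/now (np.int64(132), np.float64(92.5)) (np.int64(124), np.float64(92.5))
top can top before/now (np.int64(202), np.float64(92.8)) (np.int64(0), np.float64(nan))
[ 11.  636.5 239.9] [-5.10077428e-01  4.12917578e-01  1.53775042e+00 -1.32260559e-03
  1.20461512e+00 -9.19645738e-01]
```

View pics/s6.png

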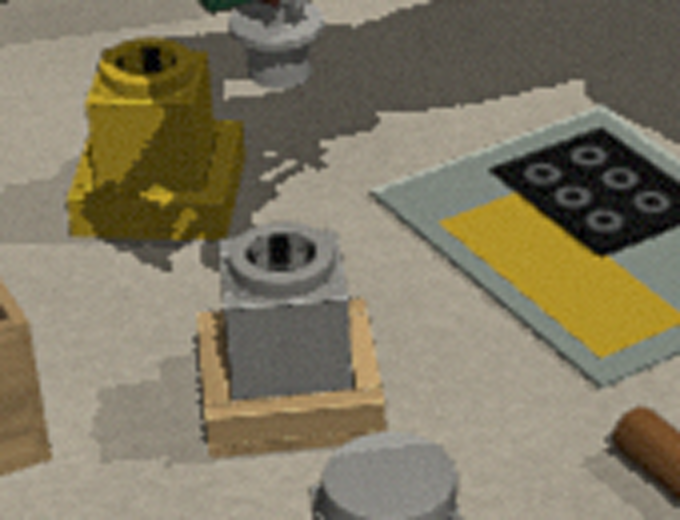

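The plug is out and the open can sits down in its well at crop (280,340). Moving to the tray.

send_rows:
  rows:
    - [0,10,4,0]
    - [0,20,7.5,0]
    - [0,30,11,0]
    - [0,35,13,0]
    - [0,35,13,0]
    - [0,35,13,0]
    - [0,35,13,0]
    - [0,35,13,0]
    - [0,35,13,0]
    - [0,35,13,0]

```text
t: 13.48
ee_pos: [538.0, 34.2, 254.4]
orientation: [-0.304, 1.581, 0.332]
ft_force: [1.2, 0.6, -1.3]
width: 11.8
```

```bash
cat > tt.py <<'E'
from workcell import ctrl
from h import *
o=ctrl.get_obs();print(o["t"],o["ee_pos"],o["width"],"to",to(o,[533.2,375.4,120]),yaw(o),tool(o)[:2,0].round(3),o["qpos"][5])
E
python3 tt.py
```

```text
13.4833 [538.00657195  34.18171386 254.43997702] 11.815226476011905 to [138.3 312.4 133.5] 23.144015834925153 [-0.036  0.011] -0.375236557501757
```

send_rows:
  rows:
    - [-1,35,14,0]
    - [-1,35,14,0]
    - [-1,35,14,0]
    - [0,35,14,0]
    - [0,35,14,0]
    - [0,35,14,0]
    - [0,30,12,0]
    - [0,20,9,0]
    - [0,10,4,0]
    - [0,0,0,0]

```text
t: 14.32
ee_pos: [512.2, 348.4, 244.9]
orientation: [-0.317, 1.607, 0.343]
ft_force: [-0.6, -0.2, -1.5]
width: 11.6
```

```bash
python3 tt.py
```

```text
14.3167 [512.24655576 348.38658669 244.87566636] 11.588524837665238 to [123.4  12.7  37. ] 23.941791729804457 [-0.063  0.003] 0.12767821254401882
```

send_rows:
  rows:
    - [0,7,18,0]
    - [0,6,18,0]
    - [15,0,0,0]
    - [25,0,0,0]
    - [25,0,0,0]
    - [25,0,0,0]
    - [15,0,0,0]
    - [0,0,0,0]

```text
t: 14.98
ee_pos: [530.2, 364.7, 129.5]
orientation: [-0.321, 1.617, 0.336]
ft_force: [-0.8, -0.1, -1.1]
width: 12.1
```

```bash
python3 tt.py;  python3 - <<'E'
from workcell import ctrl
import cv2
d=ctrl.get_image("scene")["img"]
cv2.imwrite("pics/s7.png",d[:,:,::-1])
d=ctrl.get_image("wrist")["img"]
cv2.imwrite("pics/w7.png",d[:,:,::-1])
E
```

```text
14.9833 [530.18845697 364.6946079  129.50989026] 12.120747152340464 to [9.2 8.4 7.7] 23.815738976989962 [-0.071 -0.005] 0.1311741865616859
```

View pics/s7.png

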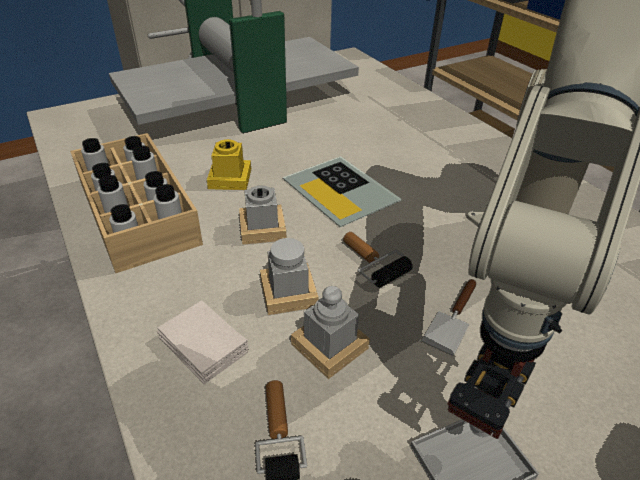

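View pics/w7.png

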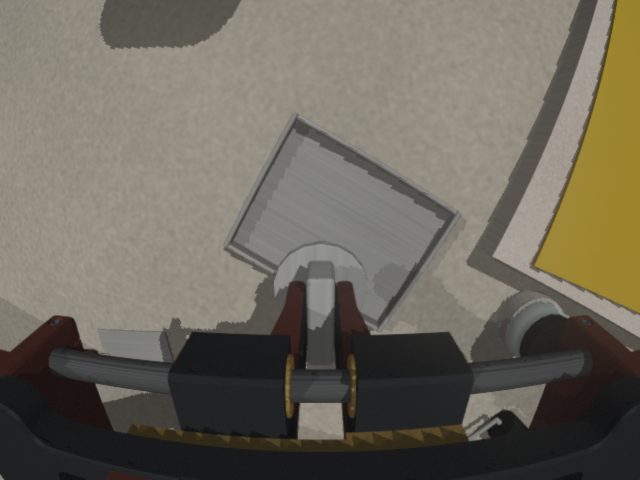

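send_rows:
  rows:
    - [0,7,10,0]
    - [12,2,3,0]
    - [20,0,0,0]
    - [18,0,0,0]
    - [8,0,0,0]
    - [0,0,0,0]

```text
t: 15.58
ee_pos: [543.7, 383.9, 78.6]
orientation: [-0.314, 1.598, 0.34]
ft_force: [-1.5, -0.3, -1.6]
width: 11.7
```

```bash
sed -i 's/,120\]/,54]/' tt.py; python3 tt.py
```

```text
15.5833 [543.74612931 383.90138157  78.58012444] 11.66611843523227 to [ 25.1  -4.2 -11.9] 23.748420400096418 [-0.054  0.006] 0.1407353154498559
```

send_rows:
  rows:
    - [5,-3,-8,0]
    - [5,0,0,0]
    - [4,0,0,0]
    - [3,0,0,0]
    - [2,0,0,0]

```text
t: 16.0
ee_pos: [537.8, 378.9, 61.5]
orientation: [-0.312, 1.593, 0.342]
ft_force: [-0.2, 0.2, -1.7]
width: 11.9
```

```bash
python3 tt.py
```

```text
16.0 [537.80100584 378.94663386  61.45232801] 11.872586216877787 to [ 7.6 -1.6 -5.3] 23.772946755337546 [-0.05   0.008] 0.13663694499097484
```

send_rows:
  rows:
    - [2.5,-1,-3,0]
    - [2,0,0,0]
    - [1.5,0,0,0]

```text
t: 16.25
ee_pos: [535.5, 377.0, 55.6]
orientation: [-0.312, 1.592, 0.342]
ft_force: [-0.0, 1.6, -1.1]
width: 11.8
```

send_rows:
  rows:
    - [1,0,0,0]
    - [1,0,0,0]

```text
t: 16.42
ee_pos: [535.4, 377.0, 53.5]
orientation: [-0.312, 1.592, 0.342]
ft_force: [-1.0, -0.4, 2.6]
width: 11.8
```

```bash
python3 tt.py
```

```text
16.4167 [535.38545322 377.02486848  53.53031647] 11.804976653078779 to [-0.4 -0.6 -2.7] 23.76792440104357 [-0.049  0.009] 0.13520171951151683
```

It touches the floor at the expected height. I'll press lightly and then open.

send_rows:
  rows:
    - [1,0,0,0]

```text
t: 16.5
ee_pos: [535.5, 377.2, 53.4]
orientation: [-0.312, 1.592, 0.342]
ft_force: [-4.2, -2.0, 14.5]
width: 12.2
```

send_rows:
  rows:
    - [0.2,0,0,0]
    - [0.2,0,0,0]
    - [0.2,0,0,0]
    - [0,0,0,0]
    - [0,0,0,0]
    - [0,0,0,0]
    - [0,0,0,0]
  fingers: 1

```text
t: 17.08
ee_pos: [536.5, 377.9, 53.7]
orientation: [-0.311, 1.59, 0.343]
ft_force: [-0.2, -0.5, -1.0]
width: 55.2
```

```bash
python3 tt.py;  python3 - <<'E'
from workcell import ctrl
import cv2
d=ctrl.get_image("wrist")["img"]
cv2.imwrite("pics/w8.png",d[:,:,::-1])
E
```

```text
17.0833 [536.47775421 377.92502116  53.74952679] 55.170342118996615 to [-0.1 -1.  -4. ] 23.76582142292115 [-0.046  0.011] 0.13520361692666574
```

View pics/w8.png

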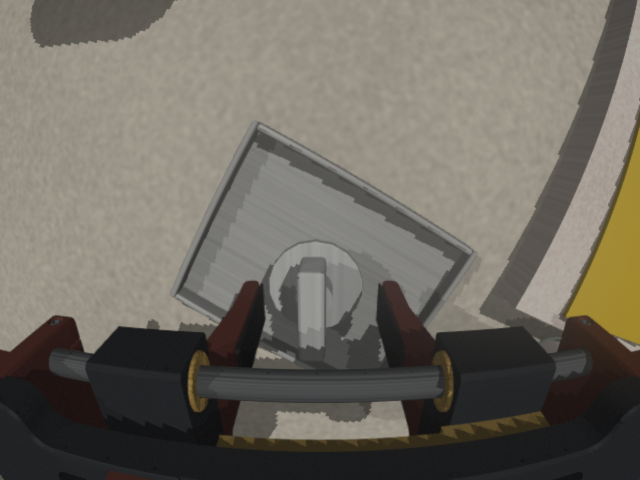

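The plug stands in the tray at (313,290), with the fingers open on both sides of it. Retreating upwards.

send_rows:
  rows:
    - [-5,0,0,0]
    - [-12,0,0,0]
    - [-20,0,0,0]
    - [-25,0,0,0]
    - [-30,0,0,0]
    - [-35,0,0,0]
    - [-35,0,0,0]
    - [-15,0,0,0]
    - [0,0,0,0]

```text
t: 17.88
ee_pos: [544.3, 375.2, 243.7]
orientation: [-0.312, 1.591, 0.342]
ft_force: [0.9, 0.1, 0.5]
width: 87.9
```

send_rows:
  rows:
    - [0,-20,-20,0]
    - [0,-25,-25,0]
    - [0,-25,-25,0]
    - [0,-25,-25,0]
    - [0,-25,-25,0]
    - [0,-10,-10,0]
    - [0,0,0,0]
    - [0,0,0,0]

```text
t: 18.55
ee_pos: [473.2, 198.6, 244.6]
orientation: [-0.311, 1.587, 0.345]
ft_force: [0.1, 1.1, 0.6]
width: 87.6
```

```bash
python3 tt.py; python3 can.py s9 2>/dev/null
python3 - <<'E'
from workcell import ctrl
from h import *
import cv2
d=ctrl.get_image("top");cv2.imwrite("pics/t9.png",d["img"][:,:,::-1])
Q=cloud(d)[190:290,90:190].reshape(-1,3)
for lo,hi in((13,22),(30,42),(60,82)):
    q=Q[(Q[:,2]>lo)&(Q[:,2]<hi)&(abs(Q[:,0]-533)<90)&(abs(Q[:,1]-375)<90)]
    if len(q)>4: print(lo,len(q),np.percentile(q[:,2],[5,50,95]).round(1),cv2.minAreaRect(q[:,:2].astype(np.float32)))
E
```

```text
18.55 [473.19032555 198.6495519  244.57680134] 87.6126342551533 to [189.9 131.8 133.2] 23.868621690103264 [-0.045  0.013] -0.0729086614239232
scene can top before/now (np.int64(132), np.float64(92.5)) (np.int64(118), np.float64(92.6))
top can top before/now (np.int64(202), np.float64(92.8)) (np.int64(210), np.float64(93.3))
13 56 [13.7 16.2 20.7] ((525.8825073242188, 388.7652587890625), (187.2862548828125, 53.10481262207031), 27.029991149902344)
```

View pics/t9.png

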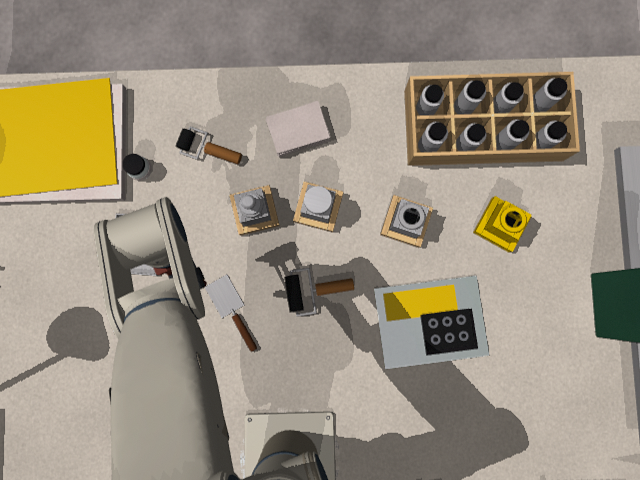

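The arm hides the tray in this view, so I'll swing it further away.

send_rows:
  rows:
    - [0,-25,-10,0]
    - [0,-35,-13,0]
    - [0,-35,-13,0]
    - [0,-35,-13,0]
    - [0,-35,-13,0]
    - [0,-35,-13,0]
    - [0,-25,-10,0]
    - [0,-10,-4,0]
    - [0,0,0,0]
    - [0,0,0,0]

```text
t: 19.53
ee_pos: [500.8, -49.7, 239.1]
orientation: [-0.324, 1.578, 0.361]
ft_force: [0.7, 0.8, -0.2]
width: 87.6
```

```bash
python3 tt.py
python3 - <<'E'
from workcell import ctrl
from h import *
import cv2
im=[]
for n in("top","scene"):
    d=ctrl.get_image(n);im.append(cv2.resize(d["img"][200:290,95:195] if n=="top" else d["img"][380:480,400:550],(400,400)))
    c=cloud(d); Q=(c[190:290,90:190] if n=="top" else c).reshape(-1,3)
    for lo,hi in((13,22),(31,43),(60,82)):
        q=Q[(Q[:,2]>lo)&(Q[:,2]<hi)&(abs(Q[:,0]-533)<80)&(abs(Q[:,1]-375)<90)]
        if len(q)>4: print(n,lo,len(q),np.percentile(q[:,2],[5,50,95]).round(1),cv2.minAreaRect(q[:,:2].astype(np.float32)))
cv2.imwrite("pics/f.png",np.hstack(im)[:,:,::-1])
E
```

```text
19.5333 [500.79007484 -49.69101905 239.09493592] 87.57444250108033 to [190.2 366.3 213.6] 24.90733346563638 [-0.039  0.015] -0.5687630996205273
top 13 317 [13.3 16.9 20.8] ((533.1556396484375, 375.57830810546875), (122.04935455322266, 149.92715454101562), 83.92831420898438)
top 31 185 [32.1 36.7 41. ] ((532.1451416015625, 375.8686828613281), (46.53984832763672, 46.750389099121094), 9.481240272521973)
top 60 115 [61.8 72.7 78.2] ((531.4247436523438, 375.59356689453125), (15.634607315063477, 43.88026809692383), 26.932762145996094)
scene 13 752 [13.6 16.8 19.4] ((536.0921630859375, 377.82830810546875), (120.25855255126953, 152.5991973876953), 83.30696868896484)
scene 31 503 [33.6 36.5 39. ] ((543.0953979492188, 383.6261291503906), (31.94712257385254, 49.086143493652344), 26.900876998901367)
scene 60 390 [61.7 73.2 76.1] ((535.0108032226562, 379.4618835449219), (14.494965553283691, 43.741085052490234), 23.33173370361328)
```

View pics/f.png

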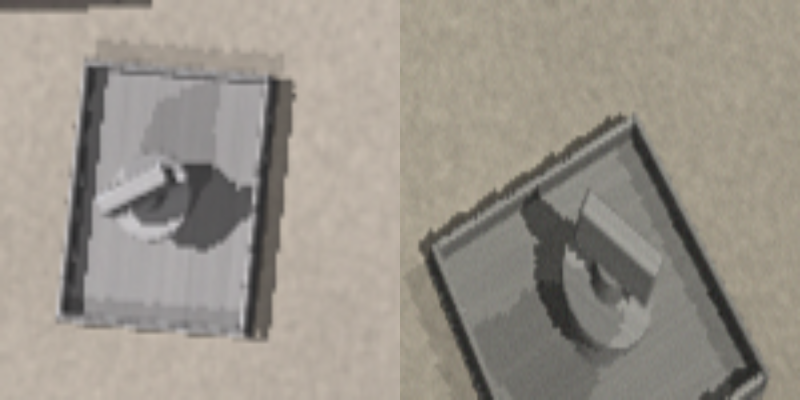

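The plug is upright and centred. Its bar is within 2 mm of the tray centre, the flange reads about 37 mm (37 expected) and the bar top about 73–75 mm (75 expected). Handing in.

```bash
python3 -c "
from workcell import ctrl
print(ctrl.close_job())"
```

```text
the job is handed in; nothing more can be done
None
```

I worked the T-bar plug out and stood it in the steel tray, then handed the job in about 20 s into the 61 s limit. No verdict is reported, so what follows is from my own checks.

- **Pulling the plug:** I gripped it by its bar (width read 11.7 mm) and twisted it back and forth about 55° with up to 4.5 mm of lift per twist. When the wrist force and moment dropped to about zero, I gave one more twist, raised the plug clear and carried it over.
- **Can:** its top read 92.5–93.3 mm in every check, against 92.5–92.8 mm before I started, so it stayed down in its well. These were checks between twists, not continuous readings.
- **Plug in the tray:** both cameras show it standing flat. The bar is within about 2 mm of the tray centre, and its height matches the plug standing on its shank on the tray floor. The gripper is open and clear of everything.

Three things did not go exactly as planned:
- The pose crept up about 3 mm while the fingers first closed, before they touched the bar, and I corrected it.
- The tool picked up about 3° of tilt on the carry, and the plug levelled itself when released.
- The two cameras differ by 2–4 mm on absolute position, roughly within calibration. They agree on where the plug sits relative to the tray.

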